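Step a wheel spacer under the pointer of a centring stand

TASK

The wheel spacer is clamped on the blue sliding table of the centring stand. Take the table by its orange handle and slide it so that the fixed pointer stands over the yellow painted spot, pause there for about a second, then slide on until the pointer stands over the red spot, let go and leave it there. Go round the raised hub in the middle of the spacer, never run it against the pointer, and leave the things standing about as they are.

Things in the scene. Friction and masses are not known exactly. Their poses are not given: they have to be found in the camera images.
- pointer_tip (a point): lower tip (5 mm thick) of the fixed blue pointer, 80 mm above the work surface, 5 mm above the spacer's face. It hangs in a 30 mm collar from an arm (z 177 to 201 mm) that runs away from the robot to a column 195 mm behind. Its axes, the stand's: x (away from the robot) and y along the two slides, z up; the stand is turned up to 0.2 rad either way.
- handle_grip (a point): middle of the orange handle on the near (-x) edge of the blue sliding table; the stand's axes. A bar 14 mm thick along y, 20 mm wide, 58 mm long, leaning 28 degrees from vertical towards the stand's -x (the robot). The point is 42 mm up it, 16 mm short of its end, 37 mm above the table's top, 92 mm above the work surface, 130 mm on the -x side of the spacer's centre.
- guard_edge (a point): middle of the upper edge of the clear chip guard, 160 mm wide, on the sliding table behind the handle (+x side). It leans over the handle: this edge is 93 mm above the grip point and 12 mm behind it, the guard's foot 44 mm behind it. A vertical gripper has no room: pinch the handle across its thickness (along y), the tool leaning back to the robot along the handle, 28 degrees (22 to 40 will do).
- yellow_spot (a point): centre of the yellow painted spot, 16 mm across, on the spacer's upper face (75 mm above the work surface), 50 mm from the spacer's centre
- red_spot (a point): centre of the red painted spot, 16 mm across, on the spacer's upper face, 50 mm from the spacer's centre, 144 degrees round from the yellow one (counter-clockwise seen from above). A third spot, white, does not matter.
- hub_centre (a point): centre of the top of the raised hub, 57 mm across, of the spacer, an aluminium disc 130 mm across, 20 mm thick, clamped to the sliding table (it does not turn). The hub stands 14 mm above the face, 9 mm above the pointer tip: the straight way from spot to spot runs it into the pointer. Keep its centre 37 mm or more from the pointer, seen from above.
- saddle (a joint): lower slide, m, grows along the stand's +x; the spacer's centre is in line with the pointer at 0; stops at -0.08 and 0.08. It slides freely (2 N of friction) and stays where it is left.
- carrier (a joint): upper slide, with the blue table, handle, guard and spacer, m, grows along the stand's +y; the spacer's centre is in line with the pointer at 0; stops at -0.08 and 0.13; friction as the lower slide
- socket: a short steel socket, 24 mm across, 30 mm tall, standing on the table beside the stand, on its -y side; a bystander, origin at its underside
- lug_bolt: a dark wheel bolt, head 22 mm across, 32 mm tall, standing on its head beside the stand, on its +y side; a bystander, origin at its underside
- mug: a black mug, 76 mm across, 95 mm tall; a bystander, origin at its underside
- wrench: a steel wrench lying on the table; a bystander, origin at its underside
- screwdriver: a screwdriver lying on the table; a bystander, origin at its underside
- spare_ring: a flat aluminium ring, 120 mm across, 15 mm thick, lying on the table; a bystander, origin at its underside
- spray_can: a red can, 60 mm across, 170 mm tall; a bystander, origin at its underside

How it is judged:
On the way, in this order (a step that is already met when the one before it is completed fails the run):
1. the pointer stands over the yellow spot, the table still, for at least half a second (horizontal distance between yellow_spot and pointer_tip below 0.008 m and velocity of joint saddle between -0.02 and 0.02 m/s and velocity of joint carrier between -0.02 and 0.02 m/s), for 0.5 s.
2. then the pointer stands over the red spot (horizontal distance between red_spot and pointer_tip below 0.008 m), for 0.3 s.
At the end, for the whole second after the job is handed in: The pointer tip stands over the red spot (within 8 mm of its centre, seen from above), with the sliding table at rest, after having stood over the yellow spot (within 8 mm) for at least half a second (horizontal distance between red_spot and pointer_tip below 0.008 m and velocity of joint saddle between -0.01 and 0.01 m/s and velocity of joint carrier between -0.01 and 0.01 m/s); the robot touches nothing.
It fails at once if the raised hub is run against or under the pointer (hub centre within 31 mm of the pointer, seen from above) (horizontal distance between hub_centre and pointer_tip below 0.031 m).
It fails at once if one of the bystanders is moved more than 30 mm (distance of any of socket, lug_bolt, mug, wrench, screwdriver, spare_ring, spray_can from where it was at the start of the episode above 0.03 m).
It also fails if it takes over 50 s, if anything falls off the work surface, if the arm or the gripper's body presses on something with over 40 N, if the wrist force passes 120 N, or if a joint passes its speed limit or range.

ROBOT

A 7-joint arm with a two-finger parallel gripper is mounted at the origin on the work surface. World frame = base frame: x ahead of the robot, y to its left, z up, the work surface at z = 0. Lengths are in m, angles in rad, forces in N, time in s.
With the tool pointing down it reaches from about 0.4 to 0.85 m from the base axis. Payload 4.4 kg.
Tool frame: the origin (TCP) lies at the very end of the fingers, on their centre line; the grasp point (between the pads) lies 19 mm behind it; z points along the fingers, y is the line along which they close (so a half turn about z gives the same grasp; the last joint's range is limited). The gripper opens to 94 mm and grips with 3 to 60 N. Pads are 16 mm wide; open, the fingers measure 119 mm over their backs; the gripper's body (75 mm by 177 mm) begins 78 mm behind the grasp point.
Start: joints at [1.057, 0.628, 0.038, 1.517, -0.027, 0.996, -0.02], TCP at [0.281, -0.586, 0.205] pointing down, gripper open.
Joint ranges: [-3.06, 3.06], [-0.37, 2.12], [-1.25, 1.32], [0.18, 2.47], [-1.1, 4.24], [0.23, 1.98], [-2.94, 2.94]. Speed limits (rad/s): [2.57, 2.57, 3.14, 3.14, 3.14, 3.14, 3.14].

INTERFACE

Orientations are given as a unit quaternion [x, y, z, w].
In Python, from plant import manip gives the robot as it stands.
- The arm moves only by the tool pendant, called after ">>>" as name(argument=value, ...) on one line, values as JSON. Schema: {"type":"object","properties":{"moves":{"type":"object","properties":{"rows":{"type":"array","items":{"type":"array","items":{"type":"number"},"minItems":7,"maxItems":7},"minItems":1,"maxItems":5}},"additionalProperties":false,"required":["rows"]},"squeeze":{"type":"number"},"only":{"type":"string"},"quiet":{"type":"boolean"},"lines":{"type":"string"}},"required":["moves"],"additionalProperties":false}. moves is an object whose key "rows" holds a list of rows, 1 to 5 of them, each of 7 numbers: the finger opening in m, then dx, dy, dz in m, then a rotation vector rx, ry, rz in rad; each row is the pose to reach, as a shift and turn from the pose commanded when the call began, along the tool's axes at that moment; what a row does not reach only later rows make up. A row lasts 1/8 s, in which the tool goes at most 0.0625 m and 0.188 rad, less where a joint would pass 70% of its speed; a pose out of reach is approached as far as the arm can. The fingers move at their own pace and stop on an object; squeeze is the grip in N (left out, the last holds). Time passes only in rows, so rows that do not move let the fingers close. The tool returns the time, the measured TCP pose, the force, the opening and the grip force at its end. only (a regular expression) keeps the lines of the reply that match it, lines (a string "A,B") keeps lines A to B, and quiet returns only ok. Input that does not fit is refused with a message, and nothing moves.
- manip.read_state(): the state, without advancing time (a new reading comes with each control period).
- manip.capture(name): name is "side" or "top"; returns a dict with "image" (420x560x3 uint8, blue, green, red), "camera_matrix" (3x3 intrinsics, pixels), "origin" and "orientation" of the camera in the world. Camera axes: x right, y up, looking along -z (the intrinsics and any distortion apply to the point x, -y, -z); pixel columns grow to the right and rows downward; lengths in m; the calibration is good to about 2 mm. A picture is of the moment at which its call begins. There is no depth.
- manip.job_done(): hands the job in; it is judged then, once.
The state is a dict: "time": time; "joints": joint angles; "qd": joint speeds; "tau": joint torques, N m; "ee_pos": TCP position; "eef_rot": TCP orientation; "wrist_force": force on the tool from outside, world axes, zero at the start; "moment": the same for the moment, N m; "finger_gap": finger opening in m; "gripper_force": force on a finger pad.
Only numpy, scipy, OpenCV 4.12 (cv2) and the standard library are available. Lean on these libraries where they do the work, as an engineer would, in place of code of your own. Each camera call takes 0.05 s, during which the arm holds its last target. There are 200 camera calls.

## Working session

There is one attempt and no reset: what is moved stays moved. The work goes in short steps, Python scripts to look and compute and a tool call to move; the robot and the scene stay as the last step left them, time stands still between calls to the robot, and variables do not carry over. Pictures are saved under pics/ and viewed, at most 10 in all, crops included, and the job is handed in when it is done.

```bash
ls; mkdir -p pics
```

Run:
```python
from plant import manip
import cv2,numpy as np
for n in("side","top"):
    c=manip.capture(n); cv2.imwrite(f"pics/{n}0.png",c["image"]); print(n,c["camera_matrix"],c["origin"],c["orientation"],[k for k in c])
s=manip.read_state(); print(s)
```

```text
pics
plant.py
side [[543.45778338   0.         280.23067646]
 [  0.         543.45778338 203.92649644]
 [  0.           0.           1.        ]] [-0.24941822  0.65561222  0.93591172] [-0.19310386  0.39175052  0.81280194 -0.3854808 ] ['image', 'camera_matrix', 'origin', 'orientation']
top [[401.91537969   0.         273.18492965]
 [  0.         401.91537969 207.05679945]
 [  0.           0.           1.        ]] [0.40040874 0.02051258 1.14980324] [-0.04901668  0.05318081  0.71384394 -0.69656012] ['image', 'camera_matrix', 'origin', 'orientation']
{'time': 0.1, 'joints': array([ 1.05719   ,  0.62921948,  0.03846949,  1.51822369, -0.02697777,
        0.99631923, -0.01999751]), 'qd': array([ 5.13493264e-04, -9.13271730e-04,  5.43416440e-04, -1.88652254e-03,
       -2.70890858e-04,  4.39176750e-05, -6.18283033e-04]), 'tau': array([ 2.88392606e-03, -5.50792980e+01,  1.14746645e+00, -1.87116104e+01,
       -5.21080638e-02,  1.92312832e-02,  3.79861638e-05]), 'ee_pos': array([ 0.28120006, -0.58538154,  0.20468285]), 'eef_rot': array([ 9.75038390e-01,  2.22034807e-01, -2.06171603e-04, -7.99444105e-04]), 'wrist_force': array([-0.09159182,  0.88574989,  0.62079154]), 'moment': array([0.02825352, 0.03652106, 0.01230652]), 'gripper_force': 0.0, 'finger_gap': 0.09345993867329995}
```
View pics/side0.png

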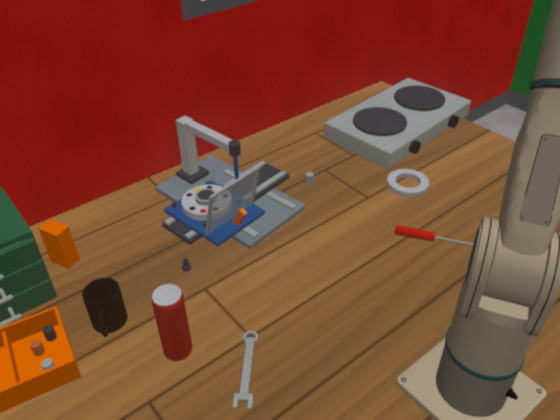

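View pics/top0.png

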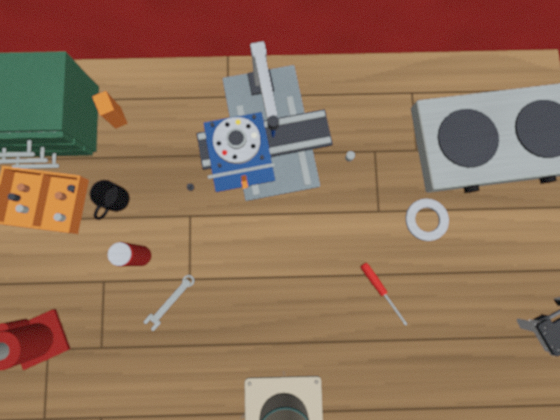

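Side view: the spacer is at about (206,202), the pointer collar at (235,148) and the orange handle at (240,216). Top view: the hub is near (236,138), the collar at (273,121), the handle at (244,182), the bolt at (190,187) and the socket at (350,155). I'll enlarge both.

Run:
```python
import cv2,numpy as np
a=cv2.imread("pics/top0.png")[85:205,185:345]; b=cv2.imread("pics/side0.png")[110:250,150:310]
cv2.imwrite("pics/ct.png",cv2.resize(a,None,fx=5,fy=5,interpolation=cv2.INTER_CUBIC))
cv2.imwrite("pics/cs.png",cv2.resize(b,None,fx=4,fy=4,interpolation=cv2.INTER_CUBIC))
```

View pics/ct.png

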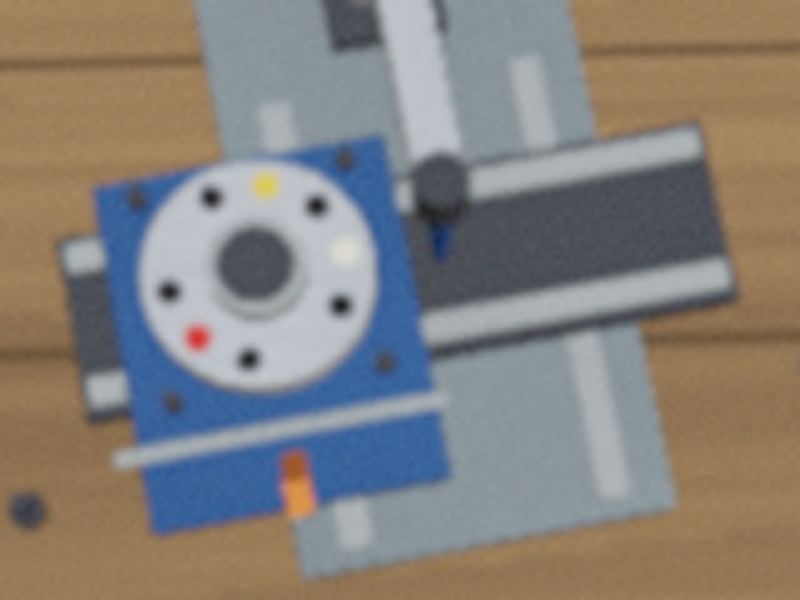

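View pics/cs.png

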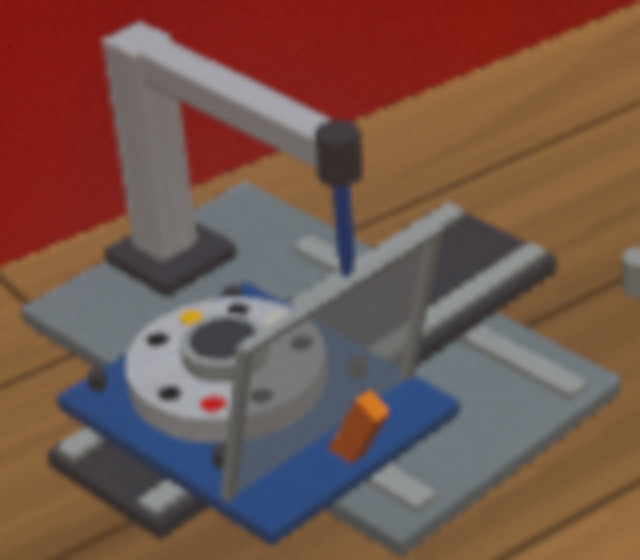

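The top crop shows yellow at (265,185), red at (198,338), the hub at (254,263), the pointer tip at (442,262) and the handle end at (298,505). In the side crop the pointer tip is at (347,272), yellow at (191,317), red at (213,404) and the handle end at about (372,405). Next I'll measure with masks and rays.

Create h.py:
```python
import cv2,numpy as np
from scipy.spatial.transform import Rotation as R
def ray(c,uv):
    K=c["camera_matrix"]; d=np.linalg.inv(K)@[uv[0],uv[1],1.]; d[1:]*=-1
    d=R.from_quat(c["orientation"]).apply(d); return np.array(c["origin"]),d/np.linalg.norm(d)
def plane(c,uv,z):
    o,d=ray(c,uv); return o+d*(z-o[2])/d[2]
def tri(c1,u1,c2,u2):
    o,d=ray(c1,u1); p,e=ray(c2,u2)
    t=np.linalg.lstsq(np.c_[d,-e],p-o,rcond=None)[0]; a,b=o+t[0]*d,p+t[1]*e
    return (a+b)/2,np.linalg.norm(a-b)
def project(c,X):
    q=R.from_quat(c["orientation"]).inv().apply(np.array(X)-c["origin"]); K=c["camera_matrix"]
    return np.array([K[0,2]+K[0,0]*q[0]/-q[2],K[1,2]+K[1,1]*-q[1]/-q[2]])
HSV={"yellow":((20,110,120),(35,255,255)),"red":((172,140,120),(180,255,255)),"red2":((0,140,120),(4,255,255)),"orange":((5,150,100),(17,255,255)),"blue":((105,120,30),(130,255,255))}
def mask(im,k,roi):
    m=cv2.inRange(cv2.cvtColor(im,cv2.COLOR_BGR2HSV),*map(np.array,HSV[k])); 
    if k=="red": m|=mask(im,"red2",roi)
    z=np.zeros_like(m); x,y,w,h=roi; z[y:y+h,x:x+w]=m[y:y+h,x:x+w]; return z
def blob(im,k,roi):
    m=mask(im,k,roi); n,l,s,c=cv2.connectedComponentsWithStats(m)
    if n<2: return None
    i=1+np.argmax(s[1:,4]); return c[i],s[i],l==i
```

Run:
```python
from plant import manip; from h import *
T=manip.capture("top");S=manip.capture("side")
roT={"yellow":(210,100,60,60),"red":(210,100,60,70),"orange":(235,170,20,25)}
roS={"yellow":(180,180,40,20),"red":(190,200,30,20),"orange":(228,200,22,30)}
for k in roT:
    a=blob(T["image"],k,roT[k]);b=blob(S["image"],k,roS[k]); print(k,a[0],a[1],b[0],b[1],tri(T,a[0],S,b[0]),plane(T,a[0],.075),plane(S,b[0],.075))
for n,c,roi in(("T",T,(262,126,20,20)),("S",S,(228,150,16,40))):
    m=mask(c["image"],"blue",roi); y,x=np.nonzero(m); print(n,[(v,round(x[y==v].mean(),1),(y==v).sum()) for v in np.unique(y)])
# dark hub top and table blue
m=mask(T["image"],"blue",(195,105,90,95)); cs=max(cv2.findContours(m,0,2)[0],key=cv2.contourArea)
r=cv2.minAreaRect(cs); print(r,[plane(T,p,.055).round(4) for p in cv2.boxPoints(r)])
```

```text
yellow [237.88888889 121.66666667] [237 120   3   4   9] [197.16666667 188.91666667] [195 188   5   3  12] (array([0.80038323, 0.10500487, 0.07415884]), np.float64(0.0008528667372678121)) [0.79976132 0.10461766 0.075     ] [0.79977121 0.1057757  0.075     ]
red [224.125 152.125] [223 151   3   3   8] [202.7 210.6] [201 210   5   3  10] (array([0.71335608, 0.14366334, 0.07401548]), np.float64(0.00010257318569905289)) [0.71310581 0.14358969 0.075     ] [0.71220894 0.14421875 0.075     ]
orange [244.12903226 182.09677419] [243 177   4  10  31] [239.56896552 215.94827586] [233 208  14  17 116] (array([0.62634403, 0.08970426, 0.08300127]), np.float64(0.0013859894818412431)) [0.62755476 0.08970269 0.075     ] [0.63515026 0.08482257 0.075     ]
T [(np.int64(126), np.float64(262.5), np.int64(2)), (np.int64(127), np.float64(262.5), np.int64(2)), (np.int64(128), np.float64(263.0), np.int64(3)), (np.int64(129), np.float64(263.0), np.int64(3)), (np.int64(130), np.float64(266.5), np.int64(6)), (np.int64(131), np.float64(268.0), np.int64(8)), (np.int64(132), np.float64(268.0), np.int64(8)), (np.in
[... 1145 characters left out ...]
oat64(235.5), np.int64(2)), (np.int64(169), np.float64(235.5), np.int64(2)), (np.int64(170), np.float64(236.0), np.int64(3)), (np.int64(171), np.float64(236.0), np.int64(3)), (np.int64(172), np.float64(236.0), np.int64(3)), (np.int64(173), np.float64(236.0), np.int64(3)), (np.int64(174), np.float64(236.5), np.int64(2)), (np.int64(175), np.float64(236.0), np.int64(1)), (np.int64(176), np.float64(236.0), np.int64(1)), (np.int64(177), np.float64(236.0), np.int64(1))]
((236.98110961914062, 142.5660400390625), (50.8636360168457, 60.32378005981445), 79.3803482055664) [array([0.8052, 0.2061, 0.055 ]), array([0.8343, 0.0373, 0.055 ]), array([0.6873, 0.0141, 0.055 ]), array([0.6594, 0.18  , 0.055 ])]
```

Add to h.py:
```python
def goal(g,yaw,back=0.,lean=np.deg2rad(28)):
    "TCP pose gripping point g (19 mm past it), drawn back along the tool"
    ys=np.array([-np.sin(yaw),np.cos(yaw),0]); z=np.array([np.sin(lean)*np.cos(yaw),np.sin(lean)*np.sin(yaw),-np.cos(lean)])
    M=np.c_[np.cross(-ys,z),-ys,z]; return np.array(g)+z*(.019-back),R.from_matrix(M)
def delta(s,p,M=None):
    q=R.from_quat(s["eef_rot"]); r=np.zeros(3) if M is None else (q.inv()*M).as_rotvec()
    return q.inv().apply(p-s["ee_pos"]).round(4),r.round(3)
```

Run:
```python
from plant import manip; from h import *
T=manip.capture("top");S=manip.capture("side")
im=T["image"].astype(int); print((im[128:142,266:280,0]-im[128:142,266:280,2]))
im=S["image"].astype(int); print((im[170:184,230:243,0]-im[170:184,230:243,2]))
for n,c,u in(("T",T,(273.2,137)),("S",S,(236.3,177.5))): print(n,plane(c,u,.08))
print(tri(T,(273.2,137),S,(236.3,177.5)))
# hub: dark top
for c,roi in((T,(228,130,18,16)),(S,(198,188,16,13))):
    x,y,w,h=roi; m=(c["image"][y:y+h,x:x+w].max(2)<110).astype(np.uint8); k=cv2.moments(m,True); u=(x+k["m10"]/k["m00"],y+k["m01"]/k["m00"]); print(u,plane(c,u,.089))
C=np.array([.7504,.1102]);yaw=.17
g=np.r_[C-.13*np.array([np.cos(yaw),np.sin(yaw)]),.092]; e=g+.016*np.array([-np.sin(.489)*np.cos(yaw),-np.sin(.489)*np.sin(yaw),np.cos(.489)])
print("g",g,"end",e,project(T,e),project(S,e),project(T,g),project(S,g))
for c,roi in((T,(235,170,20,25)),(S,(228,200,22,30))):
    b=blob(c["image"],"orange",roi); print(b[1]); ys,xs=np.nonzero(b[2]); print([(v,xs[ys==v].min(),xs[ys==v].max()) for v in np.unique(ys)])
s=manip.read_state(); print(delta(s,*goal(g,yaw,.12)))
```

```text
[[13  8  9  6  8 -2  1  5  2  5  7  6  7  9]
 [23  8  8 11  8 13 14 12 14 15  7  8  9 11]
 [28  7 10  9 16 27 41 47 42 25 14  7 10 10]
 [31 11  7 11 19 39 62 69 57 37 14 10 10 11]
 [38 11 11  9 19 41 67 74 60 33 14  9 11 10]
 [42 18  7 11 18 41 65 79 57 30 14 10  9  9]
 [57 22 10 12 17 38 63 65 51 27 11 10  7  8]
 [66 29  9  9 16 27 56 66 44 15  9 11 11  6]
 [72 33 10 10 14 24 40 46 30 15 10  7 12 10]
 [77 40 11  8 13 15 23 27 20 12 13 12 11 10]
 [83 45 14 12  7 10 13 13 12 11  9 11  9  9]
 [85 57 22  9  7  6 11 12  9  9 10 12 10 11]
 [91 63 29 10  8 10  9 10 12  9  9 12 12 10]
 [94 73 35 12  9 11  9 12  8 12 10 10  9  9]]
[[  6   9  11  17  36  50  51  46  24  -9 -26 -50 -66]
 [  4   4   6  13  32  49  51  49  33  13   5 -14 -34]
 [  4   3   5  10  30  48  51  49  34  14  11   6  -3]
 [  2   3   4   8  28  48  51  48  32  12   8   6   4]
 [  2   4   4   7  17  43  51  45  23   8   5   4   3]
 [  0   0   2   3  10  39  51  43  22   5   3   4   3]
 [  2  -1  -2   1   8  33  50  44  24   5   4   4   4]
 [  9   5   0  -2   6  29  47  39  22   5   4   3   3]
 [ 13  10   6   1   7  21  35
[... 1529 characters left out ...]
9), np.int64(245)), (np.int64(212), np.int64(238), np.int64(246)), (np.int64(213), np.int64(237), np.int64(246)), (np.int64(214), np.int64(237), np.int64(245)), (np.int64(215), np.int64(236), np.int64(244)), (np.int64(216), np.int64(236), np.int64(243)), (np.int64(217), np.int64(235), np.int64(243)), (np.int64(218), np.int64(235), np.int64(242)), (np.int64(219), np.int64(234), np.int64(241)), (np.int64(220), np.int64(234), np.int64(241)), (np.int64(221), np.int64(233), np.int64(240)), (np.int64(222), np.int64(234), np.int64(240)), (np.int64(223), np.int64(236), np.int64(239)), (np.int64(224), np.int64(237), np.int64(237))]
(array([ 0.5535, -0.4729,  0.0243]), array([-0.068,  0.486,  0.272]))
```

The pointer tip is partly hidden behind the guard's edge in the side view, so the top view governs there. I'll fine-tune visually near the spot. First, the approach.

>>> pendant(moves={"rows":[[0.094,0.046,-0.039,0,0,0.04,0.02],[0.094,0.092,-0.079,0,-0.01,0.08,0.045],[0.094,0.138,-0.118,0,-0.02,0.12,0.07],[0.094,0.184,-0.158,0.005,-0.02,0.16,0.09],[0.094,0.23,-0.197,0.01,-0.03,0.2,0.11]]}, squeeze=30)

```text
time: 0.92
ee_pos: [0.4044, -0.3073, 0.1958]
eef_rot: [0.981, 0.167, 0.102, -0.007]
wrist_force: [0.9, -0.3, 0.8]
finger_gap: 0.0939
gripper_force: 0.0
```

Run:
```python
from plant import manip; from h import *
s=manip.read_state(); print(s["joints"].round(2),s["ee_pos"],delta(s,*goal([.6223,.0882,.092],.17,.12)))
```

```text
[ 0.78  0.39 -0.08  2.04 -0.24  0.61 -0.34] [ 0.40435306 -0.30725063  0.19575408] (array([ 0.2813, -0.31  ,  0.0666]), array([-0.037,  0.283,  0.162]))
```

>>> pendant(moves={"rows":[[0.094,0.04,-0.044,0.01,-0.006,0.045,0.026],[0.094,0.08,-0.088,0.02,-0.012,0.09,0.05],[0.094,0.12,-0.132,0.03,-0.018,0.135,0.08],[0.094,0.16,-0.176,0.038,-0.024,0.18,0.1],[0.094,0.2,-0.22,0.047,-0.03,0.22,0.13]]})

```text
time: 1.55
ee_pos: [0.5144, -0.0526, 0.1849]
eef_rot: [0.974, 0.107, 0.198, -0.021]
wrist_force: [-0.4, 0.1, 0.2]
finger_gap: 0.094
gripper_force: 0.0
```

Run:
```python
from plant import manip; from h import *
s=manip.read_state(); print(s["joints"].round(2),s["ee_pos"],delta(s,*goal([.6223,.0882,.092],.17,.12)))
```

```text
[ 0.06  0.35  0.12  2.28 -0.92  0.23 -0.32] [ 0.51444771 -0.05255131  0.18492833] (array([ 0.08  , -0.1163,  0.0378]), array([-0.02 ,  0.089,  0.044]))
```

>>> pendant(moves={"rows":[[0.094,0.03,-0.044,0.01,-0.007,0.03,0.015],[0.094,0.06,-0.088,0.025,-0.014,0.06,0.03],[0.094,0.08,-0.116,0.038,-0.02,0.089,0.044],[0.094,0.08,-0.116,0.038,-0.02,0.089,0.044],[0.094,0.08,-0.116,0.038,-0.02,0.089,0.044]]})

```text
time: 2.17
ee_pos: [0.582, 0.0771, 0.1972]
eef_rot: [0.97, 0.082, 0.227, -0.018]
wrist_force: [-1.0, -0.8, 0.5]
finger_gap: 0.0942
gripper_force: 0.0
```

Run:
```python
from plant import manip; from h import *
s=manip.read_state(); print(s["joints"].round(2),s["ee_pos"],delta(s,*goal([.6223,.0882,.092],.17,.12)),delta(s,*goal([.6223,.0882,.092],.17)))
T=manip.capture("top");S=manip.capture("side")
cv2.imwrite("pics/pg.png",np.hstack([cv2.resize(T["image"][80:240,150:350],None,fx=2,fy=3)[:480],cv2.resize(S["image"][100:260,150:350],None,fx=2,fy=3)]))
p=np.array([.7560,.0078]);print([project(S,[*p,z]) for z in(.08,.1,.12,.15)], project(T,[*p,.08]),project(T,[*p,.15]))
```

```text
[-0.54  0.43  0.49  2.19 -1.1   0.23 -0.5 ] [0.58197076 0.07707932 0.19724616] (array([-0.0123, -0.0042,  0.0118]), array([ 0.002,  0.03 , -0.   ])) (array([-0.0088, -0.0044,  0.1318]), array([ 0.002,  0.03 , -0.   ]))
[array([236.63326462, 180.97014503]), array([236.17300107, 174.89462346]), array([235.70483015, 168.71472397]), array([234.98729589, 159.2432053 ])] [273.00225353 135.43311261] [273.10111861 126.76708893]
```

View pics/pg.png

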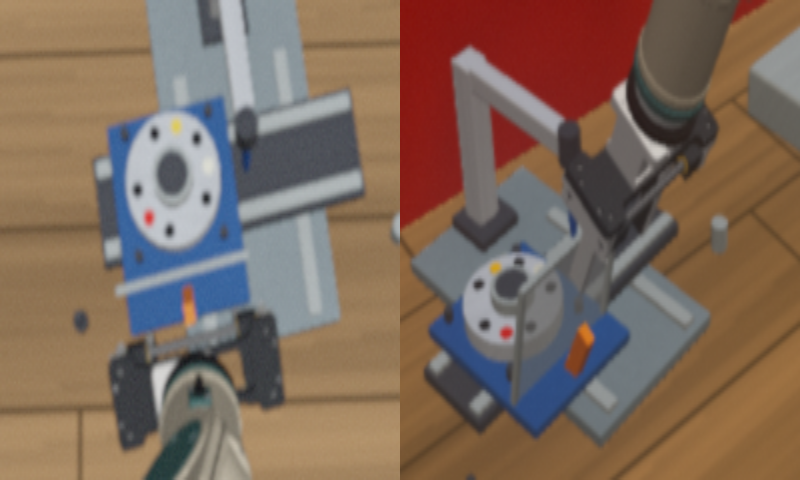

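Top view: the open gripper is in front of the handle (190,305), with the fingers straddling it. Joints 5 and 6 are at their limits, so I'll fit a simple kinematic model to see which lean is reachable.

Create kin.py:
```python
import numpy as np
from scipy.spatial.transform import Rotation as R
def fk(q,sg,L):
    # z-y-z-y-z-y-z chain, L=[d1,L1,L2,L3, a elbow, a wrist, base x]
    r=R.identity(); p=np.array([L[6],0,L[0]])
    for i,ax in enumerate("zyzyzyz"):
        r=r*R.from_euler(ax,sg[i]*q[i])
        if i==2: p=p+r.apply([L[4],0,L[1]])
        if i==3: p=p+r.apply([-L[4],0,0])
        if i==4: p=p+r.apply([L[5],0,L[2]])
        if i==6: p=p+r.apply([0,0,L[3]])
    return p,r
```

Run:
```python
from kin import *; from plant import manip; import itertools
from scipy.optimize import least_squares
s=manip.read_state(); print(s["joints"],s["eef_rot"])
D=[([1.05719,.62922,.03847,1.51822,-.02698,.99632,-.02],[.2812,-.58538,.20468],[.975038,.222035,-.000206,-.0008]),
([.78,.39,-.08,2.04,-.24,.61,-.34],[.40435,-.30725,.19575],[.981,.167,.102,-.007]),
([.06,.35,.12,2.28,-.92,.23,-.32],[.51445,-.05255,.18493],[.974,.107,.198,-.021]),
(s["joints"],s["ee_pos"],s["eef_rot"])]
res=[]
for g in itertools.product((1,-1),repeat=4):
    sg=[g[0],1,g[1],1,g[2],1,g[3]]
    e=0; off=fk(D[0][0],sg,np.zeros(7))[1].inv()*R.from_quat(D[0][2])
    for q,p,o in D: e+=((fk(q,sg,np.zeros(7))[1]*off).inv()*R.from_quat(o)).magnitude()
    res.append((e,sg,off.as_rotvec()))
res.sort(key=lambda t:t[0])
for r in res[:3]: print(r)
sg=res[0][1]
f=least_squares(lambda L:np.ravel([fk(q,sg,L)[0]-p for q,p,o in D]),[.35,.4,.4,.3,0,0,0]); print(f.x,f.cost,f.fun.round(4))
```

```text
[-0.53690768  0.42448481  0.48712905  2.1855893  -1.09919093  0.2330496
 -0.49900231] [ 0.97040178  0.08074625  0.22686998 -0.01817797]
(0.013995347328086492, [-1, 1, -1, 1, -1, 1, -1], array([3.50397043e-06, 1.81911623e-06, 1.57079175e+00]))
(0.9948872135826115, [1, 1, 1, 1, 1, 1, -1], array([ 0.00267976, -0.00279378, -2.50639549]))
(1.3685827768226548, [-1, 1, 1, 1, -1, 1, -1], array([ 0.03335543, -0.03806269,  1.63277696]))
[ 0.33434905  0.60236637  0.35762872  0.45798422 -0.01072093 -0.04786716
 -0.03437406] 4.5361147067696706e-05 [-0.0015 -0.0008  0.0013  0.0019  0.004   0.0038  0.0006 -0.004  -0.0042
 -0.001   0.0039 -0.001 ]
```

Create ik.py:
```python
from kin import *; from h import goal
from scipy.optimize import least_squares
SG=[-1,1,-1,1,-1,1,-1]; OFF=R.from_rotvec([0,0,np.pi/2])
LO=np.array([-3.06,-.37,-1.25,.18,-1.1,.23,-2.94]); HI=np.array([3.06,2.12,1.32,2.47,4.24,1.98,2.94])
def ik(p,M,q0,L):
    def f(q):
        a,r=fk(q,SG,L); return np.r_[(a-p)*10,((r*OFF).inv()*M).as_rotvec(),(q-q0)*1e-3]
    o=least_squares(f,np.clip(q0,LO+1e-3,HI-1e-3),bounds=(LO,HI)); return o.x,np.linalg.norm(o.fun[:3])*100,np.linalg.norm(o.fun[3:6])
```

Run:
```python
from ik import *; from plant import manip
s=manip.read_state()
D=[([1.05719,.62922,.03847,1.51822,-.02698,.99632,-.02],[.2812,-.58538,.20468]),
([.78,.39,-.08,2.04,-.24,.61,-.34],[.40435,-.30725,.19575]),
([.06,.35,.12,2.28,-.92,.23,-.32],[.51445,-.05255,.18493]),
(s["joints"],s["ee_pos"])]
w=[1,.2,.2,1]
f=least_squares(lambda x:np.ravel([wi*(fk(q,SG,[*x,0,0,0])[0]-p) for wi,(q,p) in zip(w,D)]),[.35,.4,.4,.3]); L=[*f.x,0,0,0]; print(f.x,f.fun.round(4))
np.save("L.npy",L)
g=np.array([.6223,.0882,.092])
P=np.array([.756,.0078]); C=np.array([.7504,.1102])
sh={"start":np.zeros(2),"yel":P-[.800,.105],"red":P-[.713,.144]}; print(sh)
q0=s["joints"]
rng=np.random.default_rng(0)
for flip in(0,1):
  for lean in(22.5,25,28,32,36,40):
    out=[]
    for k,back in(("start",.12),("start",0),("yel",0),("red",0)):
        best=None
        for t in range(15):
            p,M=goal(g+np.r_[sh[k],0],.17,back,np.deg2rad(lean))
            if flip: M=M*R.from_rotvec([0,0,np.pi])
            i=ik(p,M,q0 if t==0 else rng.uniform(LO,HI),L); c=i[1]/10+i[2]
            if best is None or c<best[0]: best=(c,i)
        out.append((round(best[1][1],1),round(best[1][2],3),best[1][0].round(1).tolist()))
    print(flip,lean); [print("  ",o) for o in out]
```

```text
[0.43665677 0.49420582 0.42553635 0.38936613] [ 0.0223  0.0141  0.0103  0.0047  0.0044 -0.001   0.001   0.0045 -0.0027
  0.0001  0.0083 -0.0096]
{'start': array([0., 0.]), 'yel': array([-0.044 , -0.0972]), 'red': array([ 0.043 , -0.1362])}
0 22.5
   (np.float64(0.0), np.float64(0.0), [-0.6, 0.5, 0.6, 2.1, -0.9, 0.4, -0.7])
   (np.float64(0.0), np.float64(0.0), [0.7, 1.2, -1.2, 2.0, 1.8, 0.9, -2.8])
   (np.float64(0.0), np.float64(0.0), [0.7, 0.8, -0.8, 2.2, 1.7, 0.4, -2.9])
   (np.float64(0.0), np.float64(0.0), [0.9, 1.2, -1.2, 1.9, 1.6, 0.8, -2.5])
0 25
   (np.float64(0.0), np.float64(0.0), [-0.6, 0.4, 0.5, 2.2, -1.1, 0.3, -0.5])
   (np.float64(0.0), np.float64(0.0), [0.7, 1.2, -1.2, 2.1, 1.9, 1.0, -2.9])
   (np.float64(0.0), np.float64(0.0), [0.9, 1.0, -1.1, 2.2, 1.9, 0.7, -2.9])
   (np.float64(0.0), np.float64(0.0), [1.0, 1.2, -1.2, 2.0, 1.7, 0.9, -2.5])
0 28
   (np.float64(0.6), np.float64(0.041), [-0.5, 0.4, 0.5, 2.2, -1.1, 0.2, -0.5])
   (np.float64(0.0), np.float64(0.0), [0.4, 0.8, -0.7, 2.1, 2.0, 0.4, 2.9])
   (np.float64(0.0), np.float64(0.0), [1.0, 1.2, -1.2, 2.2, 2.0, 0.9,
[... 2179 characters left out ...]

   (np.float64(0.0), np.float64(0.0), [1.0, 1.3, -1.2, 2.1, 2.0, 0.8, 0.5])
1 36
   (np.float64(0.0), np.float64(0.0), [0.2, 0.4, -0.4, 2.4, 2.7, 0.3, -1.0])
   (np.float64(0.0), np.float64(0.0), [0.8, 1.3, -1.2, 2.2, 2.3, 1.1, 0.0])
   (np.float64(0.0), np.float64(0.0), [0.9, 1.0, -1.0, 2.3, 2.4, 0.7, -0.2])
   (np.float64(0.0), np.float64(0.0), [0.5, 0.8, -0.4, 2.1, 3.1, 0.3, -1.1])
1 40
   (np.float64(0.0), np.float64(0.0), [0.8, 0.8, -1.1, 2.5, 2.3, 0.8, -0.4])
   (np.float64(0.0), np.float64(0.0), [0.3, 0.8, -0.5, 2.3, 2.8, 0.6, -1.0])
   (np.float64(0.0), np.float64(0.0), [1.1, 1.4, -1.2, 2.4, 2.4, 1.0, 0.1])
   (np.float64(0.0), np.float64(0.0), [-0.1, 0.8, 0.3, 2.1, 3.9, 0.6, -2.1])
```

Run:
```python
from ik import *; from plant import manip
s=manip.read_state()
D=[([1.05719,.62922,.03847,1.51822,-.02698,.99632,-.02],[.2812,-.58538,.20468],[.975038,.222035,-.000206,-.0008],2e-4),
([.78,.39,-.08,2.04,-.24,.61,-.34],[.40435,-.30725,.19575],[.981,.167,.102,-.007],.003),
([.06,.35,.12,2.28,-.92,.23,-.32],[.51445,-.05255,.18493],[.974,.107,.198,-.021],.003),
(s["joints"],s["ee_pos"],s["eef_rot"],2e-4)]
q_=np.array([d[0] for d in D])
def f(x):
    L=x[:7]; Q=x[7:].reshape(4,7); o=[]
    for d,q,q0 in zip(D,Q,q_):
        p,r=fk(q,SG,L); o+=[(p-d[1])/.0005,((r*OFF).inv()*R.from_quat(d[2])).as_rotvec()/.001,(q-q0)/d[3]]
    return np.concatenate(o+[L[4:]/.05,(L[:4]-[.35,.42,.4,.35])/.2])
o=least_squares(f,np.r_[.35,.42,.4,.35,0,0,0,q_.ravel()]); L=o.x[:7]; print(L.round(4),o.cost); np.save("L.npy",L)
g=np.array([.6223,.0882,.092])
P=np.array([.756,.0078]); Y=P-[.800,.105]; Rd=P-[.713,.144]; mid=(Y+Rd)/2+np.array([.02,-.045])-0*Y
for lean in(22.5,24,26,28):
  for dy in(-.15,0,.15):
    q=s["joints"]; row=[]
    for sh,b in [(0*Y,x) for x in(.12,.09,.06,.03,0)]+[(Y*t,0) for t in(.25,.5,.75,1)]+[(Y+(Rd-Y)*t+np.array([-.4,-.9])*.035*np.sin(np.pi*t),0) for t in(.25,.5,.75,1)]:
        p,M=goal(g+np.r_[sh,0],.17+dy,b,np.deg2rad(lean)); q,e,a=ik(p,M,q,L); row.append((round(e,1),round(a,2)))
    print(lean,dy,*[f"{e:.1f}/{a:.2f}" for e,a in row],q.round(2))
```

```text
[ 0.3362  0.6217  0.3571  0.4811 -0.0226 -0.0564 -0.0332] 32.735931613399046
22.5 -0.15 0.0/0.00 0.0/0.00 0.1/0.01 0.5/0.04 0.9/0.06 1.0/0.07 1.2/0.08 1.4/0.09 1.5/0.10 1.3/0.09 1.1/0.07 0.8/0.05 0.4/0.03 [-0.15  0.7   0.29  1.99 -1.1   0.23 -0.46]
22.5 0 0.0/0.00 0.0/0.00 0.2/0.01 0.6/0.04 0.9/0.06 1.1/0.07 1.2/0.08 1.3/0.09 1.4/0.09 1.2/0.08 0.9/0.06 0.6/0.04 0.3/0.02 [-0.04  0.69  0.18  1.99 -1.1   0.23 -0.28]
22.5 0.15 0.0/0.00 0.0/0.00 0.0/0.00 0.4/0.03 0.8/0.05 0.9/0.06 1.0/0.07 1.1/0.07 1.2/0.08 0.9/0.06 0.6/0.04 0.3/0.02 0.0/0.00 [ 0.06  0.68  0.07  1.99 -1.09  0.23 -0.1 ]
24 -0.15 0.0/0.00 0.1/0.01 0.5/0.04 0.9/0.06 1.2/0.08 1.4/0.10 1.6/0.11 1.8/0.12 1.9/0.13 1.7/0.11 1.4/0.10 1.1/0.08 0.8/0.06 [-0.15  0.7   0.28  1.99 -1.1   0.23 -0.46]
24 0 0.0/0.00 0.1/0.01 0.6/0.04 0.9/0.06 1.3/0.09 1.4/0.10 1.6/0.11 1.7/0.11 1.8/0.12 1.5/0.10 1.2/0.08 0.9/0.06 0.6/0.04 [-0.03  0.68  0.16  1.99 -1.1   0.23 -0.27]
24 0.15 0.0/0.00 0.0/0.00 0.4/0.03 0.8/0.06 1.1/0.08 1.3/0.09 1.4/0.09 1.4/0.10 1.5/0.10 1.2/0.08 0.9/0.06 0.6/0.04 0.3/0.02 [ 0.08  0.68  0.05  1.99 -1.1   0.23 -0.08]
26 -0.1
[... 302 characters left out ...]
4  1.99 -1.1   0.23 -0.26]
26 0.15 0.1/0.01 0.6/0.04 1.0/0.06 1.3/0.09 1.6/0.11 1.7/0.12 1.8/0.12 1.9/0.13 1.9/0.13 1.6/0.11 1.3/0.09 1.0/0.07 0.7/0.05 [ 0.12  0.68  0.01  1.99 -1.1   0.23 -0.07]
28 -0.15 0.8/0.05 1.2/0.08 1.6/0.11 1.9/0.13 2.2/0.15 2.4/0.16 2.6/0.18 2.8/0.19 2.9/0.19 2.7/0.18 2.4/0.16 2.0/0.14 1.7/0.12 [-0.13  0.69  0.26  1.99 -1.1   0.23 -0.45]
28 0 0.9/0.05 1.3/0.08 1.7/0.11 2.0/0.13 2.2/0.15 2.4/0.16 2.5/0.17 2.7/0.18 2.8/0.18 2.5/0.17 2.1/0.15 1.8/0.13 1.5/0.11 [ 0.02  0.68  0.12  1.99 -1.1   0.23 -0.25]
28 0.15 0.7/0.04 1.1/0.07 1.5/0.10 1.8/0.12 2.1/0.14 2.2/0.15 2.3/0.15 2.3/0.16 2.4/0.16 2.0/0.14 1.7/0.12 1.4/0.10 1.1/0.08 [ 0.15  0.68 -0.02  1.99 -1.1   0.23 -0.05]
```

Add to ik.py:
```python
L=np.load("L.npy"); G=np.array([.6223,.0882,.092]); P=np.array([.756,.0078]); Y=P-[.800,.105]; Rd=P-[.713,.144]
SEQ=[(0*Y,x) for x in(.18,.12,.06,0)]+[(Y*t,0) for t in(.5,1)]+[(Y+(Rd-Y)*t+np.array([-.4,-.9])*.035*np.sin(np.pi*t),0) for t in(.25,.5,.75,1)]
FL=R.from_rotvec([0,0,np.pi])
def run(q,lean,flip):
    Q=[];E=0
    for sh,b in SEQ:
        p,M=goal(G+np.r_[sh,0],.17,b,np.deg2rad(lean)); M=M*FL if flip else M
        q,e,a=ik(p,M,q,L); Q.append(q); E=max(E,e+a*20)
    return np.array(Q),E
```

Run:
```python
from ik import *; from plant import manip
s=manip.read_state(); qs=s["joints"]; rng=np.random.default_rng(1); B=[]
for t in range(60):
    lean=rng.choice([26,29,32,36]); flip=t%2
    q,e,a=ik(*(lambda p,M:(p,M*FL if flip else M))(*goal(G,.17,.18,np.deg2rad(lean))),rng.uniform(LO,HI),L)
    if e>.5: continue
    Q,E=run(q,lean,flip)
    if E<.6: B.append((np.minimum(Q-LO,HI-Q).min(),np.abs(Q[0]-qs).max(),lean,flip,Q))
B.sort(key=lambda b:-b[0])
for b in B[:8]: print(round(b[0],2),round(b[1],2),b[2],b[3],b[4][0].round(2),b[4][3].round(2),b[4][-1].round(2))
np.save("qg.npy",B[0][4])
```

```text
0.17 2.68 32 1 [ 0.71  0.48 -1.08  2.29  1.58  0.44  0.1 ] [ 0.44  0.91 -0.94  2.2   2.09  0.72 -0.3 ] [ 0.72  0.9  -0.86  2.08  2.03  0.45  0.06]
0.11 2.46 29 1 [ 0.71  0.51 -1.14  2.23  1.36  0.51  0.3 ] [ 0.45  0.9  -0.94  2.16  1.94  0.68 -0.16] [ 0.72  0.9  -0.88  2.05  1.83  0.47  0.25]
0.0 2.94 36 1 [ 0.72  0.59 -1.25  2.37  1.84  0.64 -0.2 ] [ 0.45  1.   -1.04  2.27  2.21  0.91 -0.4 ] [ 0.77  0.99 -0.99  2.14  2.19  0.61 -0.05]
0.0 3.17 36 1 [ 0.58  0.37 -0.77  2.34  2.07  0.23 -0.35] [ 0.36  0.85 -0.75  2.25  2.38  0.67 -0.6 ] [ 0.64  0.83 -0.67  2.1   2.48  0.34 -0.41]
0.0 3.29 36 0 [ 0.58  0.37 -0.77  2.34  2.07  0.23  2.79] [ 0.36  0.85 -0.75  2.25  2.38  0.67  2.54] [ 0.64  0.83 -0.67  2.1   2.48  0.34  2.74]
0.0 3.17 36 1 [ 0.58  0.37 -0.77  2.34  2.07  0.23 -0.35] [ 0.36  0.85 -0.75  2.25  2.38  0.67 -0.6 ] [ 0.64  0.83 -0.67  2.1   2.48  0.34 -0.41]
0.0 2.64 32 1 [ 0.6   0.38 -0.81  2.29  1.54  0.23  0.17] [ 0.4   0.85 -0.81  2.19  2.15  0.61 -0.37] [ 0.65  0.82 -0.68  2.06  2.14  0.3  -0.07]
0.0 2.64 32 1 [ 0.6   0.38 -0.81  2.29  1.54  0.23  0.17] [ 0.4   0.85 -0.81  2.19  2.15  0.61 -0.37] [ 0.65  0.82 -0.68  2.06  2.14  0.3  -0.07]
```

Create path.py:
```python
from ik import *; from plant import manip
def plan(qt,n,show=5):
    s=manip.read_state(); q0=np.array(s["joints"]); p0,r0=fk(q0,SG,L); r0=r0*OFF; q=q0
    print("now",q0.round(2),np.round(s["ee_pos"],3))
    for k in range(1,n+1):
        p,r=fk(q0+(np.array(qt)-q0)*k/n,SG,L); r=r*OFF; q,e,a=ik(p,r,q,L)
        if k<=show or k==n: print(k,r0.inv().apply(p-p0).round(3),(r0.inv()*r).as_rotvec().round(2),"tcp",p.round(3),"zaxis",r.apply([0,0,1]).round(2),"track",q.round(2))
```

Run:
```python
from path import *
plan([0.0,.3,-.1,2.0,0.1,.75,-.1],7,7)
```

```text
now [-0.54  0.42  0.49  2.19 -1.1   0.23 -0.5 ] [0.582 0.075 0.197]
1 [-0.006 -0.029 -0.005] [ 0.08 -0.04 -0.21] tcp [0.57  0.103 0.199] zaxis [ 0.38  0.13 -0.91] track [-0.5   0.42  0.47  2.15 -0.98  0.34 -0.39]
2 [-0.017 -0.048 -0.015] [ 0.14 -0.08 -0.43] tcp [0.552 0.12  0.203] zaxis [ 0.32  0.17 -0.93] track [-0.48  0.41  0.46  2.12 -0.86  0.43 -0.28]
3 [-0.033 -0.056 -0.028] [ 0.19 -0.11 -0.64] tcp [0.531 0.124 0.207] zaxis [ 0.26  0.19 -0.95] track [-0.46  0.4   0.45  2.09 -0.74  0.52 -0.18]
4 [-0.051 -0.052 -0.043] [ 0.23 -0.15 -0.85] tcp [0.509 0.117 0.213] zaxis [ 0.2   0.17 -0.96] track [-0.44  0.38  0.45  2.07 -0.61  0.6  -0.07]
5 [-0.068 -0.035 -0.06 ] [ 0.25 -0.2  -1.06] tcp [0.489 0.096 0.221] zaxis [ 0.15  0.13 -0.98] track [-0.44  0.37  0.46  2.04 -0.47  0.66  0.03]
6 [-0.082 -0.007 -0.079] [ 0.25 -0.26 -1.26] tcp [0.473 0.065 0.232] zaxis [ 0.12  0.06 -0.99] track [-0.44  0.35  0.47  2.02 -0.33  0.72  0.12]
7 [-0.091  0.033 -0.1  ] [ 0.23 -0.33 -1.46] tcp [0.463 0.023 0.246] zaxis [ 0.1  -0.03 -0.99] track [-0.44  0.33  0.49  2.   -0.18  0.76  0.21]
```

>>> pendant(moves={"rows":[[0.094,-0.005,-0.025,-0.005,0.07,-0.035,-0.17],[0.094,-0.014,-0.043,-0.012,0.12,-0.07,-0.34],[0.094,-0.026,-0.053,-0.022,0.16,-0.09,-0.51],[0.094,-0.04,-0.056,-0.034,0.2,-0.12,-0.68],[0.094,-0.051,-0.052,-0.043,0.23,-0.15,-0.85]]})

```text
time: 2.9
ee_pos: [0.5089, 0.1156, 0.2136]
eef_rot: [0.855, 0.5, 0.132, -0.025]
wrist_force: [-0.1, -0.6, 0.9]
finger_gap: 0.0938
gripper_force: 0.0
```

Run:
```python
from path import *
plan([0.0,.3,-.1,2.0,0.1,.75,-.1],3,3)
plan([0.71,.48,-1.08,2.29,1.58,.44,.1],14,14)
```

```text
now [-0.53  0.37  0.47  2.1  -0.62  0.57 -0.12] [0.509 0.116 0.214]
1 [-0.031 -0.003 -0.011] [ 0.05 -0.06 -0.2 ] tcp [0.472 0.118 0.217] zaxis [ 0.13  0.14 -0.98] track [-0.49  0.37  0.47  2.06 -0.49  0.67  0.01]
2 [-0.068  0.01  -0.03 ] [ 0.07 -0.14 -0.4 ] tcp [0.462 0.077 0.227] zaxis [ 0.09  0.07 -0.99] track [-0.47  0.36  0.49  2.03 -0.35  0.73  0.12]
3 [-0.109  0.039 -0.058] [ 0.06 -0.23 -0.59] tcp [0.463 0.023 0.246] zaxis [ 0.1  -0.03 -0.99] track [-0.46  0.33  0.52  2.   -0.2   0.76  0.22]
now [-0.53  0.37  0.47  2.1  -0.62  0.57 -0.12] [0.509 0.116 0.214]
1 [-0.032 -0.009  0.011] [ 0.03 -0.07 -0.15] tcp [0.471 0.124 0.195] zaxis [ 0.14  0.13 -0.98] track [-0.52  0.39  0.47  2.11 -0.53  0.59 -0.03]
2 [-0.061 -0.014  0.019] [ 0.06 -0.13 -0.3 ] tcp [0.455 0.103 0.18 ] zaxis [ 0.1   0.08 -0.99] track [-0.5   0.41  0.46  2.12 -0.45  0.59  0.07]
3 [-0.086 -0.016  0.024] [ 0.09 -0.18 -0.46] tcp [0.443 0.084 0.168] zaxis [ 0.07  0.03 -1
[... 954 characters left out ...]
.03 -0.29 -1.62] tcp [0.478 0.026 0.161] zaxis [ 0.25 -0.08 -0.97] track [-0.31  0.37  0.24  2.29  0.06  0.24  0.93]
11 [-0.106  0.054  0.022] [-0.03 -0.29 -1.79] tcp [0.493 0.032 0.171] zaxis [ 0.32 -0.05 -0.95] track [ 0.07  0.35 -0.18  2.3   0.67  0.23  0.52]
12 [-0.087  0.064  0.013] [-0.1  -0.3  -1.95] tcp [0.509 0.041 0.186] zaxis [ 0.38 -0.02 -0.92] track [ 0.29  0.36 -0.43  2.3   1.02  0.23  0.36]
13 [-0.065  0.073 -0.   ] [-0.19 -0.31 -2.11] tcp [0.524 0.053 0.205] zaxis [ 0.45  0.03 -0.89] track [ 0.46  0.36 -0.63  2.3   1.3   0.23  0.25]
14 [-0.04   0.08  -0.018] [-0.29 -0.34 -2.26] tcp [0.538 0.068 0.228] zaxis [ 0.52  0.08 -0.85] track [ 0.6   0.37 -0.8   2.3   1.55  0.23  0.17]
```

>>> pendant(moves={"rows":[[0.094,-0.03,-0.009,0.0,0.03,-0.07,-0.15],[0.094,-0.06,-0.012,0.0,0.06,-0.13,-0.3],[0.094,-0.086,-0.01,0.0,0.11,-0.18,-0.46],[0.094,-0.106,-0.0,0.0,0.16,-0.22,-0.6],[0.094,-0.12,0.01,0.0,0.22,-0.25,-0.75]]})

```text
time: 3.52
ee_pos: [0.4617, 0.0083, 0.1839]
eef_rot: [0.616, 0.787, -0.027, -0.006]
wrist_force: [0.2, 0.8, -0.2]
finger_gap: 0.0942
gripper_force: 0.0
```

Run:
```python
from path import *
plan([0.71,.48,-1.08,2.29,1.58,.44,.1],10,10)
```

```text
now [-0.41  0.45  0.43  2.02 -0.21  0.77  0.39] [0.462 0.008 0.184]
1 [-0.026 -0.018  0.015] [ 0.05 -0.06 -0.13] tcp [0.42  0.009 0.169] zaxis [-0.07 -0.1  -0.99] track [-0.4   0.47  0.43  2.04 -0.13  0.74  0.47]
2 [-0.049 -0.027  0.026] [ 0.07 -0.1  -0.27] tcp [ 0.417 -0.016  0.159] zaxis [-0.07 -0.15 -0.99] track [-0.39  0.48  0.42  2.07 -0.05  0.7   0.55]
3 [-0.067 -0.025  0.034] [ 0.07 -0.15 -0.41] tcp [ 0.422 -0.033  0.152] zaxis [-0.04 -0.19 -0.98] track [-0.38  0.48  0.41  2.11  0.02  0.63  0.64]
4 [-0.079 -0.015  0.038] [ 0.04 -0.19 -0.56] tcp [ 0.434 -0.043  0.148] zaxis [ 0.01 -0.21 -0.98] track [-0.36  0.47  0.39  2.14  0.08  0.55  0.73]
5 [-0.084  0.001  0.037] [-0.   -0.22 -0.71] tcp [ 0.451 -0.043  0.147] zaxis [ 0.08 -0.21 -0.97] track [-0.35  0.45  0.36  2.18  0.14  0.46  0.82]
6 [-0.081  0.023  0.033] [-0.07 -0.26 -0.86] tcp [ 0.472 -0.035  0.151] zaxis [ 0.17 -0.19 -0.97] track [-0.32  0.43  0.33  2.23  0.19  0.35  0.91]
7 [-0.07   0.047  0.022] [-0.15 -0.31 -1.01] tcp [ 0.493 -0.018  0.16 ] zaxis [ 0.26 -0.15 -0.95] track [-0.28  0.39  0.27  2.28  0.24  0.24  1.01]
8 [-0.052  0.071  0.004] [-0.24 -0.35 -1.15] tcp [0.513 0.005 0.176] zaxis [ 0.35 -0.09 -0.93] track [ 0.12  0.36 -0.2   2.28  0.86  0.23  0.55]
9 [-0.028  0.092 -0.02 ] [-0.35 -0.41 -1.3 ] tcp [0.528 0.035 0.199] zaxis [ 0.44 -0.01 -0.9 ] track [ 0.39  0.36 -0.53  2.29  1.24  0.23  0.33]
10 [ 0.001  0.107 -0.051] [-0.47 -0.47 -1.44] tcp [0.538 0.068 0.228] zaxis [ 0.52  0.08 -0.85] track [ 0.6   0.37 -0.8   2.3   1.55  0.23  0.17]
```

Add to path.py:
```python
from scipy.spatial.transform import Slerp
def pose(z,yaw):
    z=np.array(z)/np.linalg.norm(z); x=np.array([np.cos(yaw),np.sin(yaw),0]); y=np.cross(z,x); y/=np.linalg.norm(y); return R.from_matrix(np.c_[np.cross(y,z),y,z])
def wplan(W,step=.16):
    s=manip.read_state(); p0=np.array(s["ee_pos"]); r0=R.from_quat(s["eef_rot"]); q=np.array(s["joints"]); print("now",q.round(2))
    a,ra=p0,r0
    for b,rb in W:
        b=np.array(b); n=int(max(np.ceil((ra.inv()*rb).magnitude()/step),np.ceil(np.linalg.norm(b-a)/.055),1)); sl=Slerp([0,1],R.concatenate([ra,rb]))
        for k in range(1,n+1):
            p=a+(b-a)*k/n; r=sl(k/n); q,e,an=ik(p,r,q,L)
            print(r0.inv().apply(p-p0).round(3),(r0.inv()*r).as_rotvec().round(2),"tcp",p.round(3),"z",r.apply([0,0,1]).round(2),"track",q.round(2),f"{e:.1f} {an:.2f}")
        a,ra=b,rb; print()
```

Run:
```python
from path import *
p,M=goal(G,.17,.18,np.deg2rad(32))
wplan([([.46,-.06,.2],pose([.15,-.45,-.88],2.3)),([.5,-.02,.22],pose([.5,-.35,-.8],2.8)),(p,M*FL)])
```

```text
now [-0.41  0.45  0.43  2.02 -0.21  0.77  0.39]
[-0.013 -0.004 -0.003] [ 0.01 -0.1  -0.1 ] tcp [ 0.461 -0.005  0.187] z [-0.02 -0.13 -0.99] track [-0.41  0.47  0.46  1.97 -0.11  0.77  0.44] 0.0 0.00
[-0.026 -0.008 -0.005] [ 0.02 -0.19 -0.2 ] tcp [ 0.461 -0.019  0.19 ] z [ 0.01 -0.22 -0.98] track [-0.48  0.47  0.5   2.    0.    0.72  0.42] 0.0 0.00
[-0.04  -0.011 -0.008] [ 0.02 -0.29 -0.31] tcp [ 0.461 -0.033  0.194] z [ 0.05 -0.3  -0.95] track [-0.57  0.47  0.55  2.05  0.12  0.67  0.4 ] 0.0 0.00
[-0.053 -0.015 -0.011] [ 0.03 -0.38 -0.41] tcp [ 0.46  -0.046  0.197] z [ 0.09 -0.38 -0.92] track [-0.65  0.47  0.61  2.1   0.24  0.6   0.37] 0.0 0.00
[-0.066 -0.019 -0.014] [ 0.04 -0.48 -0.51] tcp [ 0.46 -0.06  0.2 ] z [ 0.15 -0.45 -0.88] track [-0.74  0.48  0.69  2.16  0.37  0.52  0.34] 0.0 0.00

[-0.059 -0.007 -0.019] [-0.02 -0.53 -0.63] tcp [ 0.47  -0.05   0.205] z [ 0.24 -0.44 -0.86] track [-0.81  0.46  0.75  2.23  0.49  0.42  0.33] 0.0 0.00
[-0.052  0.005 -0.025] [-0.07 -0.58 -0.75] tcp [ 0.48 -0.04  0.21] z [ 0.33 -0.42 -0.84] track [-0.89  0.44  0.84  2.3   0.61  0.29  0.32] 0.0 0.00

[... 191 characters left out ...]
9] tcp [ 0.5  -0.02  0.22] z [ 0.5  -0.35 -0.8 ] track [-0.74  0.35  0.66  2.35  1.47  0.23 -0.28] 0.0 0.00

[-0.017  0.043 -0.04 ] [-0.26 -0.63 -1.11] tcp [0.51  0.003 0.222] z [ 0.52 -0.24 -0.82] track [-0.45  0.28  0.34  2.35  1.57  0.23 -0.25] 0.0 0.00
[ 0.003  0.058 -0.043] [-0.33 -0.58 -1.22] tcp [0.519 0.027 0.224] z [ 0.54 -0.13 -0.83] track [-0.04  0.27 -0.1   2.33  1.62  0.23 -0.17] 0.0 0.00
[ 0.024  0.073 -0.047] [-0.4  -0.52 -1.33] tcp [0.529 0.05  0.226] z [ 0.54 -0.02 -0.84] track [ 0.35  0.3  -0.52  2.32  1.61  0.23 -0.03] 0.0 0.00
[ 0.044  0.088 -0.05 ] [-0.47 -0.47 -1.44] tcp [0.538 0.074 0.229] z [ 0.52  0.09 -0.85] track [ 0.6   0.38 -0.81  2.29  1.54  0.23  0.17] 0.0 0.00
```

>>> pendant(moves={"rows":[[0.094,-0.013,-0.004,-0.003,0.01,-0.1,-0.1],[0.094,-0.026,-0.008,-0.005,0.02,-0.19,-0.2],[0.094,-0.04,-0.011,-0.008,0.02,-0.29,-0.31],[0.094,-0.053,-0.015,-0.011,0.03,-0.38,-0.41],[0.094,-0.066,-0.019,-0.014,0.04,-0.48,-0.51]]})

```text
time: 4.15
ee_pos: [0.4603, -0.0592, 0.2007]
eef_rot: [0.376, 0.894, -0.184, 0.162]
wrist_force: [0.1, 0.4, -0.4]
finger_gap: 0.0942
gripper_force: 0.0
```

Run:
```python
from path import *
p,M=goal(G,.17,.18,np.deg2rad(32))
wplan([([.5,-.02,.22],pose([.5,-.35,-.8],2.8)),(p,M*FL)])
```

```text
now [-0.82  0.47  0.69  2.2   0.4   0.54  0.24]
[-0.003  0.013 -0.007] [-0.07 -0.07 -0.1 ] tcp [ 0.47  -0.049  0.206] z [ 0.24 -0.44 -0.86] track [-0.8   0.45  0.73  2.23  0.51  0.42  0.3 ] 0.0 0.00
[-0.005  0.025 -0.014] [-0.13 -0.14 -0.21] tcp [ 0.48 -0.04  0.21] z [ 0.33 -0.42 -0.84] track [-0.87  0.43  0.81  2.3   0.64  0.3   0.28] 0.0 0.00
[-0.008  0.038 -0.021] [-0.2  -0.2  -0.31] tcp [ 0.49  -0.03   0.215] z [ 0.42 -0.39 -0.82] track [-0.85  0.39  0.79  2.34  1.    0.23  0.06] 0.0 0.00
[-0.011  0.05  -0.029] [-0.26 -0.27 -0.42] tcp [ 0.5  -0.02  0.22] z [ 0.5  -0.35 -0.8 ] track [-0.74  0.35  0.66  2.35  1.47  0.23 -0.28] 0.0 0.00

[-0.004  0.072 -0.04 ] [-0.36 -0.26 -0.51] tcp [0.51  0.003 0.222] z [ 0.52 -0.24 -0.82] track [-0.45  0.28  0.34  2.35  1.57  0.23 -0.25] 0.0 0.00
[ 0.004  0.094 -0.051] [-0.46 -0.24 -0.61] tcp [0.519 0.027 0.224] z [ 0.54 -0.13 -0.83] track [-0.04  0.27 -0.1   2.33  1.62  0.23 -0.17] 0.0 0.00
[ 0.011  0.116 -0.062] [-0.56 -0.22 -0.7 ] tcp [0.529 0.05  0.226] z [ 0.54 -0.02 -0.84] track [ 0.35  0.3  -0.52  2.32  1.61  0.23 -0.03] 0.0 0.00
[ 0.018  0.138 -0.073] [-0.66 -0.2  -0.79] tcp [0.538 0.074 0.229] z [ 0.52  0.09 -0.85] track [ 0.6   0.38 -0.81  2.29  1.54  0.23  0.17] 0.0 0.00
```

>>> pendant(moves={"rows":[[0.094,-0.003,0.013,-0.007,-0.07,-0.07,-0.1],[0.094,-0.005,0.025,-0.014,-0.13,-0.14,-0.21],[0.094,-0.008,0.038,-0.021,-0.2,-0.2,-0.31],[0.094,-0.011,0.05,-0.029,-0.26,-0.27,-0.42],[0.094,-0.011,0.05,-0.029,-0.26,-0.27,-0.42]]})

```text
time: 4.78
ee_pos: [0.4986, -0.0221, 0.2199]
eef_rot: [0.137, 0.938, -0.147, 0.281]
wrist_force: [0.7, -0.7, 0.7]
finger_gap: 0.0936
gripper_force: 0.0
```

Run:
```python
from path import *
p,M=goal(G,.17,.18,np.deg2rad(32))
wplan([([.5,-.02,.22],pose([.5,-.35,-.8],2.8)),(p,M*FL)])
```

```text
now [-0.97  0.4   0.75  2.41  1.46  0.24 -0.45]
[-0.001  0.002 -0.   ] [-0.01 -0.01 -0.01] tcp [ 0.5  -0.02  0.22] z [ 0.5  -0.35 -0.8 ] track [-0.74  0.35  0.66  2.35  1.47  0.23 -0.28] 0.0 0.00

[-0.006  0.027 -0.005] [-0.12 -0.   -0.09] tcp [0.51  0.003 0.222] z [ 0.52 -0.24 -0.82] track [-0.45  0.28  0.34  2.35  1.57  0.23 -0.25] 0.0 0.00
[-0.01   0.051 -0.011] [-0.23 -0.   -0.17] tcp [0.519 0.027 0.224] z [ 0.54 -0.13 -0.83] track [-0.04  0.27 -0.1   2.33  1.62  0.23 -0.17] 0.0 0.00
[-0.015  0.075 -0.016] [-0.34  0.   -0.25] tcp [0.529 0.05  0.226] z [ 0.54 -0.02 -0.84] track [ 0.35  0.3  -0.52  2.32  1.61  0.23 -0.03] 0.0 0.00
[-0.02   0.1   -0.022] [-0.45  0.01 -0.33] tcp [0.538 0.074 0.229] z [ 0.52  0.09 -0.85] track [ 0.6   0.38 -0.81  2.29  1.54  0.23  0.17] 0.0 0.00
```

>>> pendant(moves={"rows":[[0.094,-0.004,0.02,-0.004,-0.09,0,-0.07],[0.094,-0.008,0.04,-0.009,-0.18,0,-0.13],[0.094,-0.012,0.06,-0.013,-0.27,0,-0.2],[0.094,-0.016,0.08,-0.018,-0.36,0,-0.26],[0.094,-0.02,0.1,-0.022,-0.45,0.01,-0.33]]})

```text
time: 5.4
ee_pos: [0.5298, 0.0566, 0.2193]
eef_rot: [-0.045, 0.962, -0.011, 0.269]
wrist_force: [0.1, -1.4, 0.7]
finger_gap: 0.0939
gripper_force: 0.0
```

Run:
```python
from path import *
for ln in (28,32):
  p,M=goal(G,.17,.18,np.deg2rad(ln)); p2,M=goal(G,.17,.08,np.deg2rad(ln))
  wplan([(p,M*FL),(p2,M*FL)])
```

```text
now [ 0.04  0.29 -0.35  2.35  1.64  0.24 -0.18]
[-0.025  0.017 -0.003] [-0.08  0.05 -0.05] tcp [0.548 0.075 0.234] z [ 0.46  0.08 -0.88] track [ 0.6   0.4  -0.87  2.23  1.15  0.33  0.53] 0.0 0.00

[-0.022  0.021  0.046] [-0.08  0.05 -0.05] tcp [0.571 0.079 0.19 ] z [ 0.46  0.08 -0.88] track [ 0.47  0.49 -0.73  2.21  1.43  0.29  0.28] 0.0 0.00
[-0.019  0.025  0.096] [-0.08  0.05 -0.05] tcp [0.594 0.083 0.146] z [ 0.46  0.08 -0.88] track [ 0.41  0.6  -0.69  2.18  1.7   0.33  0.03] 0.0 0.00

now [ 0.04  0.29 -0.35  2.35  1.64  0.24 -0.18]
[-0.014  0.016 -0.004] [-0.09 -0.02 -0.05] tcp [0.538 0.074 0.229] z [ 0.52  0.09 -0.85] track [ 0.6   0.38 -0.81  2.29  1.54  0.23  0.17] 0.0 0.00

[-0.014  0.02   0.046] [-0.09 -0.02 -0.05] tcp [0.564 0.078 0.186] z [ 0.52  0.09 -0.85] track [ 0.52  0.52 -0.82  2.27  1.83  0.36 -0.12] 0.0 0.00
[-0.015  0.024  0.096] [-0.09 -0.02 -0.05] tcp [0.59  0.083 0.144] z [ 0.52  0.09 -0.85] track [ 0.46  0.66 -0.82  2.24  1.99  0.47 -0.27] 0.0 0.00
```

>>> pendant(moves={"rows":[[0.094,-0.008,0.01,-0.002,-0.05,-0.01,-0.03],[0.094,-0.014,0.016,-0.004,-0.09,-0.02,-0.05],[0.094,-0.014,0.02,0.02,-0.09,-0.02,-0.05],[0.094,-0.014,0.02,0.046,-0.09,-0.02,-0.05],[0.094,-0.014,0.02,0.046,-0.09,-0.02,-0.05]]})

```text
time: 6.02
ee_pos: [0.5637, 0.0775, 0.184]
eef_rot: [-0.08, 0.958, 0.026, 0.274]
wrist_force: [-1.1, 0.0, -0.2]
finger_gap: 0.0938
gripper_force: 0.0
```

Run:
```python
from path import *; from h import *
ln=32
p,M=goal(G,.17,.08,np.deg2rad(ln)); p2,M=goal(G,.17,.0,np.deg2rad(ln))
wplan([(p,M*FL),(p2,M*FL)])
T=manip.capture("top");S=manip.capture("side")
cv2.imwrite("pics/pg2.png",np.hstack([cv2.resize(T["image"][100:220,170:310],None,fx=2.85,fy=4),cv2.resize(S["image"][130:250,160:300],None,fx=2.85,fy=4)]))
```

```text
now [ 0.34  0.47 -0.72  2.32  1.92  0.36 -0.34]
[-0.002  0.     0.049] [ 0. -0. -0.] tcp [0.59  0.083 0.144] z [ 0.52  0.09 -0.85] track [ 0.41  0.61 -0.7   2.23  2.05  0.37 -0.32] 0.0 0.00

[-0.002  0.     0.089] [ 0. -0. -0.] tcp [0.611 0.086 0.11 ] z [ 0.52  0.09 -0.85] track [ 0.38  0.71 -0.71  2.21  2.14  0.46 -0.39] 0.0 0.00
[-0.002  0.     0.129] [ 0. -0. -0.] tcp [0.632 0.09  0.076] z [ 0.52  0.09 -0.85] track [ 0.36  0.81 -0.71  2.18  2.21  0.52 -0.44] 0.0 0.00
```

View pics/pg2.png

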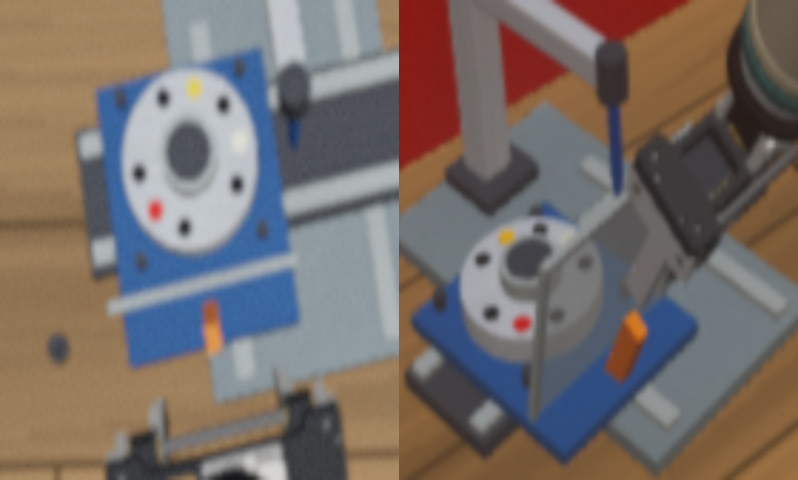

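In the top crop the fingertips, at about (157,410) and (283,385), straddle the handle (212,345). The side view shows no contact, and the branch is right. Advancing along the handle.

>>> pendant(moves={"rows":[[0.094,0,0,0.035,0,0,0],[0.094,-0.001,0,0.07,0,0,0],[0.094,-0.002,0,0.1,0,0,0],[0.094,-0.002,0,0.129,0,0,0],[0.094,-0.002,0,0.129,0,0,0]]}, squeeze=30)

```text
time: 6.75
ee_pos: [0.6331, 0.092, 0.0768]
eef_rot: [-0.082, 0.958, 0.026, 0.275]
wrist_force: [-0.5, 0.3, 0.5]
finger_gap: 0.0941
gripper_force: 0.0
```

>>> pendant(moves={"rows":[[0,0,0,0,0,0,0],[0,0,0,0,0,0,0],[0,0,0,0,0,0,0],[0,0,0,0,0,0,0],[0,0,0,0,0,0,0]]}, squeeze=30)

```text
time: 7.38
ee_pos: [0.6333, 0.0926, 0.0775]
eef_rot: [-0.082, 0.957, 0.026, 0.276]
wrist_force: [0.5, -0.2, 1.2]
finger_gap: 0.0476
gripper_force: 0.0
```

Run:
```python
from path import *; from h import *
s=manip.read_state(); print(s["joints"].round(2),s["wrist_force"].round(1))
p,M=goal(G,.17,0,np.deg2rad(32)); print(delta(s,p,M*FL))
```

```text
[ 0.31  0.81 -0.75  2.22  2.17  0.59 -0.48] [ 0.5 -0.2  1.2]
(array([ 0.0021, -0.0024,  0.0006]), array([0.005, 0.002, 0.   ]))
```

>>> pendant(moves={"rows":[[0,0,0,0,0,0,0],[0,0,0,0,0,0,0],[0,0,0,0,0,0,0],[0,0,0,0,0,0,0],[0,0,0,0,0,0,0]]}, squeeze=30)

```text
time: 8.0
ee_pos: [0.6334, 0.0923, 0.0773]
eef_rot: [-0.082, 0.957, 0.026, 0.276]
wrist_force: [0.7, 0.1, 0.9]
finger_gap: 0.0136
gripper_force: 30.0
```

Run:
```python
from path import *; from h import *
s=manip.read_state(); q=R.from_quat(s["eef_rot"])
T=manip.capture("top");S=manip.capture("side")
for k,a,b in(("yellow",(205,95,75,65),(175,178,50,30)),("red",(205,95,75,75),(185,195,40,30))):
    u=blob(T["image"],k,a);v=blob(S["image"],k,b); print(k,plane(T,u[0],.075), v and plane(S,v[0],.075))
print("tool shift for world move Y:",q.inv().apply([*Y,0]).round(4))
print("tool axes: world x",q.inv().apply([1,0,0]).round(3),"y",q.inv().apply([0,1,0]).round(3),s["ee_pos"])
```

```text
yellow [0.79987171 0.10557341 0.075     ] [0.7997385  0.10631662 0.075     ]
red [0.71312207 0.14427814 0.075     ] [0.71220894 0.14421875 0.075     ]
tool shift for world move Y: [ 0.0506 -0.0882 -0.0322]
tool axes: world x [-0.835 -0.171  0.523] y [-0.143  0.985  0.094] [0.63337663 0.09230479 0.07731237]
```

>>> pendant(moves={"rows":[[0,0.01,-0.018,-0.0065,0,0,0],[0,0.022,-0.039,-0.014,0,0,0],[0,0.034,-0.06,-0.0215,0,0,0],[0,0.045,-0.078,-0.0285,0,0,0],[0,0.0505,-0.0885,-0.0322,0,0,0]]}, squeeze=40)

```text
time: 8.72
ee_pos: [0.5893, -0.0056, 0.0773]
eef_rot: [-0.082, 0.957, 0.026, 0.275]
wrist_force: [2.1, 2.1, -5.5]
finger_gap: 0.0142
gripper_force: 40.0
```

>>> pendant(moves={"rows":[[0,0,0,0,0,0,0],[0,0,0,0,0,0,0]]})

```text
time: 8.98
ee_pos: [0.5896, -0.0054, 0.0773]
eef_rot: [-0.082, 0.957, 0.025, 0.275]
wrist_force: [-2.0, -2.2, 0.2]
finger_gap: 0.0141
gripper_force: 40.0
```

Create look.py:
```python
from path import *; from h import *; import sys
s=manip.read_state(); q=R.from_quat(s["eef_rot"]); T=manip.capture("top");S=manip.capture("side")
x=sys.argv[1]; cv2.imwrite(f"pics/{x}.png",np.hstack([cv2.resize(T["image"][90:210,200:340],None,fx=2.85,fy=4),cv2.resize(S["image"][130:250,160:300],None,fx=2.85,fy=4)]))
for k in("yellow","red"):
    u=blob(T["image"],k,(210,105,110,75));v=blob(S["image"],k,(180,170,100,50))
    pt=u and plane(T,u[0],.075); print(k,u and (u[0],u[1][4],pt),v and (v[0],v[1][4],plane(S,v[0],.075)))
    if u: print("  world shift to go",P-pt[:2],"tool",q.inv().apply([*(P-pt[:2]),0]).round(4))
print(s["ee_pos"],s["joints"].round(2),s["wrist_force"].round(1))
```

```bash
python3 look.py y1
```

```text
yellow (array([273.66666667, 136.66666667]), np.int32(3), array([0.75407055, 0.00598628, 0.075     ])) (array([236.91666667, 182.75      ]), np.int32(12), array([0.75466484, 0.00818602, 0.075     ]))
  world shift to go [0.00192945 0.00181372] tool [-0.0019  0.0015  0.0012]
red (array([259.71428571, 167.        ]), np.int32(7), array([0.66874296, 0.04638682, 0.075     ])) (array([244.        , 203.63636364]), np.int32(11), array([0.66839451, 0.047098  , 0.075     ]))
  world shift to go [ 0.08725704 -0.03858682] tool [-0.0673 -0.0529  0.042 ]
[ 0.58958051 -0.00542892  0.07729334] [ 0.56  0.8  -0.79  2.33  2.36  0.56 -0.49] [-2.  -2.2  0.2]
```

View pics/y1.png

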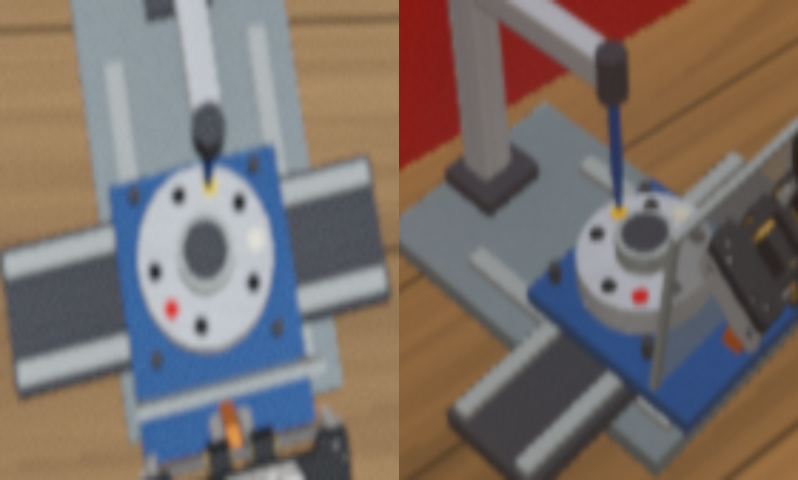

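The pointer tip (619,205 in the side crop; 209,185 in the top crop) stands on the yellow spot, and the red-based estimate puts it within 1 mm. Now to pause and compute the arc.

>>> pendant(moves={"rows":[[0,0,0,0,0,0,0],[0,0,0,0,0,0,0],[0,0,0,0,0,0,0],[0,0,0,0,0,0,0],[0,0,0,0,0,0,0]]})

```text
time: 9.7
ee_pos: [0.5896, -0.0048, 0.0773]
eef_rot: [-0.082, 0.957, 0.026, 0.275]
wrist_force: [0.5, -1.1, -3.6]
finger_gap: 0.0139
gripper_force: 40.0
```

>>> pendant(moves={"rows":[[0,0,0,0,0,0,0],[0,0,0,0,0,0,0],[0,0,0,0,0,0,0]]})

```text
time: 10.07
ee_pos: [0.5896, -0.0048, 0.0773]
eef_rot: [-0.082, 0.957, 0.026, 0.276]
wrist_force: [2.5, -1.0, -5.6]
finger_gap: 0.0133
gripper_force: 40.0
```

Create arc.py:
```python
from path import *
# Y, R at present from the red spot seen; centre by chord
r=np.array([.7560-.0873,.0078+.0386]); y=r+[.0870,-.0387]; u=(r-y)/np.linalg.norm(r-y); c=(y+r)/2+.01545*np.array([-u[1],u[0]])
s=manip.read_state(); q0=np.array(s["joints"]); M=R.from_quat(s["eef_rot"]); q=q0; d=c-P; print(c,np.linalg.norm(d))
for k in range(1,11):
    a=np.deg2rad(14.4*k); n=P+np.array([[np.cos(a),-np.sin(a)],[np.sin(a),np.cos(a)]])@d; sh=np.r_[n-c,0]
    q,e,an=ik(s["ee_pos"]+sh,M,q,L); print(k,M.inv().apply(sh).round(4),sh.round(4),q.round(2),f"{e:.1f} {an:.2f}")
```

```bash
python3 arc.py
```

```text
[0.70592064 0.01293362] 0.05034179068458423
1 [ 0.0016 -0.0125 -0.001 ] [ 0.0003 -0.0126  0.    ] [ 0.64  0.8  -0.75  2.27  2.38  0.46 -0.39] 0.0 0.00
2 [ 0.0004 -0.025  -0.0004] [ 0.0037 -0.0248  0.    ] [ 0.67  0.8  -0.74  2.25  2.39  0.42 -0.37] 0.0 0.00
3 [-0.0033 -0.0369  0.0019] [ 0.0101 -0.0357  0.    ] [ 0.69  0.79 -0.73  2.23  2.38  0.39 -0.34] 0.0 0.00
4 [-0.0094 -0.0473  0.0056] [ 0.0189 -0.0447  0.    ] [ 0.7   0.79 -0.71  2.2   2.38  0.35 -0.31] 0.0 0.00
5 [-0.0175 -0.0555  0.0107] [ 0.0297 -0.0512  0.    ] [ 0.7   0.79 -0.69  2.17  2.36  0.31 -0.28] 0.0 0.00
6 [-0.027  -0.0612  0.0167] [ 0.0418 -0.0548  0.    ] [ 0.69  0.78 -0.66  2.14  2.34  0.28 -0.26] 0.0 0.00
7 [-0.0375 -0.0638  0.0232] [ 0.0544 -0.0553  0.    ] [ 0.68  0.78 -0.64  2.11  2.32  0.25 -0.24] 0.0 0.00
8 [-0.0482 -0.0633  0.0299] [ 0.0668 -0.0526  0.    ] [ 0.66  0.78 -0.62  2.09  2.28  0.23 -0.21] 0.0 0.00
9 [-0.0584 -0.0597  0.0364] [ 0.078 -0.047  0.   ] [ 0.64  0.79 -0.62  2.07  2.23  0.23 -0.17] 0.0 0.00
10 [-0.0675 -0.0532  0.0421] [ 0.0876 -0.0387  0.    ] [ 0.61  0.79 -0.61  2.05  2.2   0.23 -0.15] 0.0 0.00
```

>>> pendant(moves={"rows":[[0,0.0016,-0.0125,-0.001,0,0,0],[0,0.0004,-0.025,-0.0004,0,0,0],[0,-0.0033,-0.037,0.0019,0,0,0],[0,-0.0094,-0.0473,0.0056,0,0,0],[0,-0.0175,-0.0555,0.0107,0,0,0]]})

```text
time: 10.7
ee_pos: [0.6197, -0.0568, 0.0773]
eef_rot: [-0.082, 0.957, 0.026, 0.275]
wrist_force: [-2.3, 1.6, -2.5]
finger_gap: 0.0139
gripper_force: 40.0
```

```bash
python3 look.py m1
```

```text
yellow (array([291., 125.]), np.int32(9), array([ 0.78663317, -0.04313153,  0.075     ])) (array([245.77777778, 170.44444444]), np.int32(9), array([ 0.78648575, -0.04456042,  0.075     ]))
  world shift to go [-0.03063317  0.05093153] tool [ 0.0183  0.0554 -0.0112]
red (array([278.125, 155.875]), np.int32(8), array([ 0.69894651, -0.00491753,  0.075     ])) (array([253.16666667, 189.91666667]), np.int32(12), array([ 0.70057021, -0.00619266,  0.075     ]))
  world shift to go [0.05705349 0.01271753] tool [-0.0495  0.0027  0.031 ]
[ 0.61969413 -0.05682142  0.07729158] [ 0.63  0.79 -0.72  2.24  2.38  0.41 -0.39] [-2.3  1.6 -2.5]
```

>>> pendant(moves={"rows":[[0,-0.0095,-0.0057,0.006,0,0,0],[0,-0.02,-0.0083,0.0125,0,0,0],[0,-0.0307,-0.0078,0.0192,0,0,0],[0,-0.0409,-0.0042,0.0257,0,0,0],[0,-0.0498,0.0024,0.0313,0,0,0]]})

```text
time: 11.42
ee_pos: [0.6779, -0.0445, 0.0774]
eef_rot: [-0.082, 0.957, 0.025, 0.276]
wrist_force: [-2.3, -2.6, -2.0]
finger_gap: 0.0137
gripper_force: 40.0
```

>>> pendant(moves={"rows":[[0,0,0,0,0,0,0],[0,0,0,0,0,0,0],[0,0,0,0,0,0,0],[0,0,0,0,0,0,0]]})

```text
time: 11.92
ee_pos: [0.6765, -0.0431, 0.0774]
eef_rot: [-0.083, 0.957, 0.026, 0.275]
wrist_force: [1.2, 2.3, -6.5]
finger_gap: 0.0137
gripper_force: 40.0
```

```bash
python3 look.py r1
```

```text
yellow (array([285.875, 105.875]), np.int32(8), array([ 0.84283353, -0.03049643,  0.075     ])) None
  world shift to go [-0.08683353  0.03829643] tool [ 0.067   0.0527 -0.0417]
red (array([272.33333333, 136.66666667]), np.int32(3), array([0.75415726, 0.00968296, 0.075     ])) (array([236.5, 182.5]), np.int32(8), array([0.75632707, 0.00838514, 0.075     ]))
  world shift to go [ 0.00184274 -0.00188296] tool [-0.0013 -0.0022  0.0008]
[ 0.67651163 -0.04306275  0.07736756] [ 0.51  0.79 -0.61  2.1   2.28  0.31 -0.33] [ 1.2  2.3 -6.5]
```

View pics/r1.png

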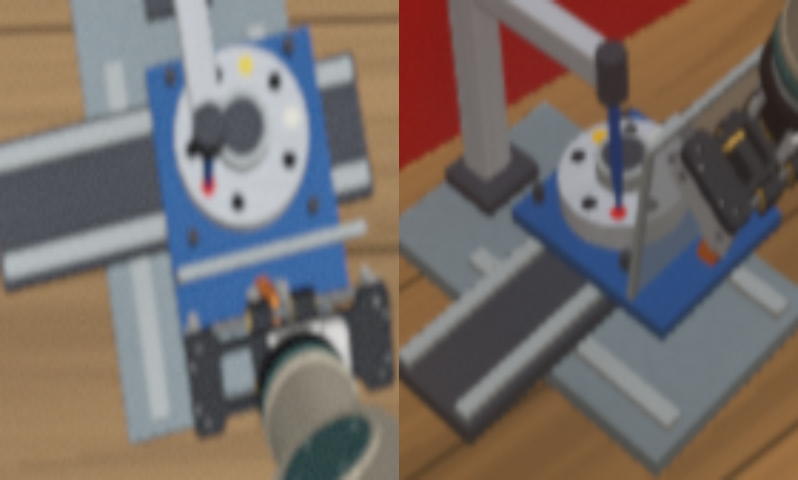

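The pointer tip stands on the red spot (208,186 in the top crop; 618,210 in the side crop), off by about 1 mm. Releasing and drawing back.

>>> pendant(moves={"rows":[[0.06,0,0,0,0,0,0],[0.06,0,0,0,0,0,0],[0.06,0,0,0,0,0,0],[0.06,0,0,0,0,0,0],[0.06,0,0,0,0,0,0]]})

```text
time: 12.65
ee_pos: [0.6769, -0.0436, 0.0775]
eef_rot: [-0.082, 0.957, 0.026, 0.276]
wrist_force: [0.2, -0.4, -0.4]
finger_gap: 0.0583
gripper_force: 0.0
```

>>> pendant(moves={"rows":[[0.06,0,0,-0.01,0,0,0],[0.06,0,0,-0.03,0,0,0],[0.06,0,0,-0.055,0,0,0],[0.06,0,0,-0.085,0,0,0],[0.06,0,0,-0.11,0,0,0]]})

```text
time: 13.28
ee_pos: [0.6185, -0.054, 0.1719]
eef_rot: [-0.083, 0.957, 0.025, 0.276]
wrist_force: [0.4, -0.7, -0.0]
finger_gap: 0.0601
gripper_force: 0.0
```

>>> pendant(moves={"rows":[[0.06,0,0,0,0,0,0],[0.06,0,0,0,0,0,0],[0.06,0,0,0,0,0,0]]})

```text
time: 13.65
ee_pos: [0.6193, -0.0538, 0.1697]
eef_rot: [-0.083, 0.958, 0.026, 0.275]
wrist_force: [1.0, -0.3, 0.1]
finger_gap: 0.0603
gripper_force: 0.0
```

```bash
python3 look.py end
```

```text
yellow (array([285.875, 105.875]), np.int32(8), array([ 0.84283353, -0.03049643,  0.075     ])) None
  world shift to go [-0.08683353  0.03829643] tool [ 0.067   0.0527 -0.0417]
red (array([272.66666667, 136.66666667]), np.int32(3), array([0.75413558, 0.0087588 , 0.075     ])) (array([236.5, 182.5]), np.int32(8), array([0.75632707, 0.00838514, 0.075     ]))
  world shift to go [ 0.00186442 -0.0009588 ] tool [-0.0014 -0.0013  0.0009]
[ 0.61928236 -0.05381603  0.16974413] [ 0.66  0.58 -0.75  2.18  1.8   0.24  0.12] [ 1.  -0.3  0.1]
```

View pics/end.png

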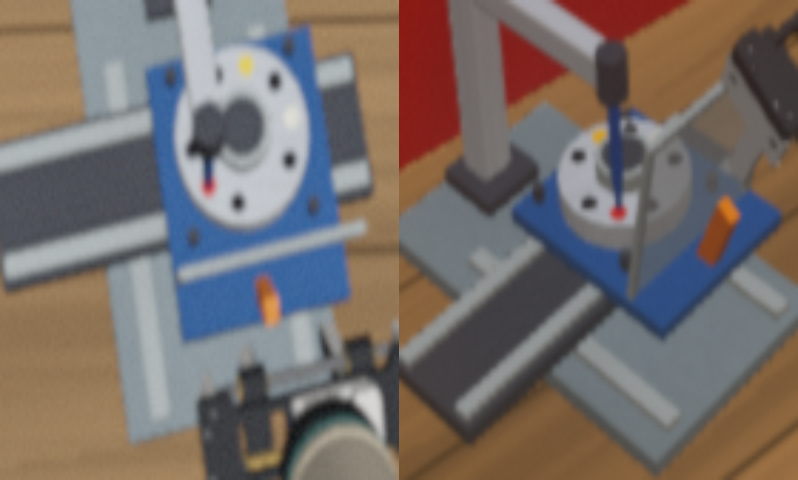

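The gripper is clear of the handle and the pointer is still on the red spot (208,186), so I'm handing in.

```bash
python3 -c "
from plant import manip
print(manip.job_done())"
```

```text
the job is handed in; nothing more can be done
None
```

The job is handed in: the table paused with the pointer over the yellow spot for just over a second, went round the hub and now rests with the pointer about 1 mm from the centre of the red spot, gripper clear; no verdict was returned, and I did not re-measure the bystanders.

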